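Supply off, then start the board clamp screw

TASK

First turn the bench supply's knob anticlockwise to its end stop so that the board is dead. Then start the board clamp's screw properly: wind its crank backward (anticlockwise from above) until you feel the screw drop into the start of its thread, wind it forward (clockwise) one full turn, and finish there with the fingers still closed on the red crank grip, holding it still. Leave the other things on the bench where they are.

Things in the scene. Friction and masses are not known exactly. Their poses are not given: they have to be found in the camera images.
- volts (a joint): Angle of the supply's knob in rad: 0 at its anticlockwise end stop (output off), growing as it is turned clockwise seen from above; it starts 0.6 to 1.4 rad from the stop. Friction 0.06 N m, no spring.
- volts_grip (a point): Point on the vertical axis of the knob, at the height to grip, 119 mm above the table. The black knob has an upright bar grip 42 mm long (along this point's x axis, which turns with the knob), 14 mm thick (along its y) and 32 mm high (its top is 7 mm above this point). It stands on top of the low white supply box (230 x 170 mm, top at 82 mm).
- screw_axis (a point): Point on the vertical axis of the clamp's screw, at the top of the brass boss, 135 mm above the table. The clamp is an aluminium base 170 x 200 mm with a circuit board on it and a blue bridge (top at 118 mm, bolt heads to 124 mm) that carries the brass threaded boss.
- crank_grip: The red grip of the screw's crank: an upright round bar 16 mm in diameter, 55 mm high, origin at its centre, 50 mm from the screw's axis, on a dark crank arm, top 28 mm below the origin. It spins freely on its pin, so it can be led round the axis without turning the hand; that takes 2 to 5 N. It shows the screw's height: about 199 mm (origin above the table) at the top of the thread, about 189 mm just after the drop.
- multimeter: Black multimeter lying flat, 150 x 75 x 34 mm; leave alone. Origin under its centre.
- flux_jar: Small amber jar, 34 mm across, 35 mm high; leave alone. Origin under its centre.
- driver: Screwdriver lying on the bench; leave alone. Origin under its centre.
- parts_bin: Open blue parts bin, 120 x 90 x 50 mm; leave alone. Origin under its centre.
- spare_board: Small green circuit board, 60 x 45 x 13 mm; leave alone. Origin under its centre.
- calculator: White calculator, 150 x 80 x 16 mm; leave alone. Origin under its centre.
- tape: Yellow roll of tape lying flat, 80 mm across, 19 mm high; leave alone. Origin under its centre.
- screw_top (a point): Top of the screw's dark steel head, on its axis, rising and sinking with it. Right-handed thread, 10 mm a turn. At first the screw rests on its first turn; the thread's start, unseen, lies 1.7 to 4.2 rad back. Wound back it climbs, then drops 10 mm there. Weight and a spring press it down with 12 N: a firm grip keeps it from dropping (its load then hangs on the hand) until the fingers are loosened a little.
- screw (a joint): Angle of the screw and its crank in rad: 0 at the start, negative when wound backward (anticlockwise from above), positive when wound forward; turns add up.

How it is judged:
On the way, in this order (a step that is already met when the one before it is completed fails the run):
1. the supply's knob is at its anticlockwise end stop (value of joint volts below 0.05 rad), for 0.2 s.
2. the screw is wound backward to the top of its thread (height (world z) of crank_grip above 0.1977 m and value of joint screw below -1.2 rad), for 0.04 s.
3. the screw has dropped into the start of its thread (height (world z) of crank_grip between 0.187 and 0.1912 m and value of joint screw below -1.2 rad), for 0.1 s.
At the end, for the whole second after the job is handed in: Knob within 0.06 rad of its stop; crank grip 177.3 to 180.7 mm above the table (a turn from the drop, give or take about 50 degrees), still, the fingers pressing on it with over 2 N; no bystander moved 30 mm (value of joint volts below 0.06 rad and height (world z) of crank_grip between 0.1773 and 0.1807 m and contact force between the fingers and crank_grip above 2 N and linear speed of crank_grip below 0.01 m/s and distance of each of multimeter, flux_jar, driver, parts_bin, spare_board, calculator, tape from where it was at the start of the episode below 0.03 m); the arm keeps its last pose, push and grip.
It fails at once if the crank is wound while the supply is still on (value of joint volts above 0.15 rad and distance of crank_grip from where it was at the start of the episode above 0.03 m).
It fails at once if a bystander is pushed about (distance of any of multimeter, flux_jar, driver, parts_bin, spare_board, calculator, tape from where it was at the start of the episode above 0.03 m).
It also fails if it takes over 72 s, if anything falls off the work surface, if the arm or the gripper's body presses on something with over 40 N, if the wrist force passes 120 N, or if a joint passes its speed limit or range.

ROBOT

A 6-joint arm with a two-finger parallel gripper is mounted at the origin on the work surface. World frame = base frame: x ahead of the robot, y to its left, z up, the work surface at z = 0. Lengths are in m, angles in rad, forces in N, time in s.
With the tool pointing down it reaches from about 0.275 to 0.825 m from the base axis. Payload 4.9 kg.
Tool frame: the origin (TCP) lies midway between the tips of the shut fingers; the grasp point (between the pads) lies 19 mm behind it (grip_point_offset is the distance from the TCP to the grasp point, in m); z points along the fingers, y is the line along which they close (so a half turn about z gives the same grasp; the last joint's range is limited). The gripper opens to 85 mm and grips with 20 to 120 N. Pads are 22 mm wide; open, the fingers measure 114 mm over their backs; the gripper's body (76 mm by 85 mm) begins 54 mm behind the grasp point. The pads swing forward as they close: fully open they stand 13 mm farther back than shut.
Start: joints at [1.051, 0.326, -0.193, 1.052, 0, 1.437], TCP at [0.207, 0.51, 0.231] pointing down, gripper open.
Joint ranges: [-2.65, 2.65], [-0.97, 1.79], [-1.3, 1.35], [-1.93, 2.1], [-1.47, 1.37], [-3.14, 3.14]. Speed limits (rad/s): [2.57, 2.57, 3.14, 3.14, 3.14, 3.14].

INTERFACE

Orientations are given as a rotation vector (axis times angle).
In Python, from cell import * gives the robot as it stands. Calls block until the motion is done:
- movep(position, orientation): joint-space move of the TCP to a pose.
- move_l(position, velocity=0.15, rot=None, until_force=None): straight line of the TCP; rot=None keeps the orientation; velocity is the mean speed in m/s. With until_force (N) it stops when the force on the tool has changed by that much, and returns True; else False.
- set_joints(angles): joint-space move.
- let_go() and grab(newtons=None): open the fingers fully, or close them until they stop; newtons is the grip in N (None keeps the last).
- sleep(seconds).
- ik(position, orientation): joint angles nearest the present ones, or None.
- get_state(): the state.
- grab_frame(name): name is "side" or "top"; returns a dict with "img" (400x640x3 uint8, red, green, blue), "fx", "fy", "cx", "cy" (pixels), "cam_to_world" (4x4, takes a point from camera to world coordinates). Camera axes: x right, y down, z forward; pixel columns grow to the right and rows downward; lengths in m; the calibration is good to about 2 mm. A picture is of the moment at which its call begins. There is no depth.
A pose or a line that the arm cannot do raises MotionError and nothing moves.
- sign_off(): hands the job in; it is judged then, once.
Trained networks look in the newest picture that a camera, given by its name, has taken for a name from the list of things; names that differ only in an ending like _2 or _b are one class to them, and where a whole thing is asked for, a point or a joint stands for the part that bears it (a point fixed in the world has none). Each returns a list of dicts, best first, with "score" (0 to 1); they miss things now and then, are a little off and sometimes report something else, mostly with a low value. They report only what shows in the picture. A call takes as long as a camera call.
- spot_in(camera, name): "centre" ([column, row] in pixels, amid what is visible of it).
- silhouettes(camera, name): "mask" (400x640 bool, what is visible of it) and "centre" ([column, row] in pixels, amid what is visible of it).
- tip_of(camera, name): "centre" ([column, row] in pixels: a listed point, or the origin of a listed thing).
The state is a dict: "clock": time; "q": joint angles; "joint_velocities": joint speeds; "tau": joint torques, N m; "position": TCP position; "eef_rot": TCP orientation; "contact_force": force on the tool from outside, world axes, zero at the start; "wrist_torque": the same for the moment, N m; "finger_gap": opening from 0.0 (shut) to 1.0 (fully open); "grasp_force": force on a finger pad.
Only numpy, scipy, OpenCV 4.12 (cv2) and the standard library are available. Lean on these libraries where they do the work, as an engineer would, in place of code of your own. Each camera call takes 0.05 s, during which the arm holds its last target. There are 200 camera calls.

## Working session

There is one attempt and no reset: what is moved stays moved. The work goes in short steps, each a Python script; the robot and the scene stay as the last script left them, time stands still between calls to the robot, and variables do not carry over. Pictures are saved under pics/ and viewed, at most 10 in all, crops included, and the job is handed in when it is done.

```bash
ls; mkdir -p pics
cat > h.py <<'E'
from cell import *
import numpy as np, cv2
from scipy.spatial.transform import Rotation as R
def ray(f,px):
    T=np.array(f["cam_to_world"]);d=np.array([(px[0]-f["cx"])/f["fx"],(px[1]-f["cy"])/f["fy"],1.])
    return T[:3,3],T[:3,:3]@d
def at_z(f,px,z):
    o,d=ray(f,px);return o+d*(z-o[2])/d[2]
def proj(f,p):
    T=np.array(f["cam_to_world"]);c=T[:3,:3].T@(np.array(p)-T[:3,3]);return c[0]/c[2]*f["fx"]+f["cx"],c[1]/c[2]*f["fy"]+f["cy"]
def tri(fs,pxs):
    A=np.zeros((3,3));b=np.zeros(3)
    for f,p in zip(fs,pxs):
        o,d=ray(f,p);d=d/np.linalg.norm(d);M=np.eye(3)-np.outer(d,d);A+=M;b+=M@o
    return np.linalg.solve(A,b)
def rotd(a): # tool down, tool y (closing line) at world angle a
    y=np.array([np.cos(a),np.sin(a),0]);z=np.array([0,0,-1.]);x=np.cross(y,z)
    return R.from_matrix(np.c_[x,y,z]).as_rotvec()
E
python3 - <<'E'
from h import *
fs={c:grab_frame(c) for c in("side","top")}
for c,f in fs.items():
    cv2.imwrite(f"pics/{c}0.png",f["img"][:,:,::-1])
    print(c,np.round(f["cam_to_world"],3).tolist(),f["fx"])
px={}
for n in("volts_grip","screw_axis","crank_grip","screw_top"):
    for c in fs:
        r=tip_of(c,n);print(n,c,[(np.round(k["centre"],1).tolist(),round(k["score"],2)) for k in r[:3]])
        if r:px[n,c]=r[0]["centre"]
    if (n,"side") in px and (n,"top") in px: print(n,tri([fs["side"],fs["top"]],[px[n,"side"],px[n,"top"]]))
s=get_state();print(s)
E
```

```text
pics
side [[0.851, -0.339, 0.401, 0.081], [-0.525, -0.577, 0.626, -0.751], [0.019, -0.743, -0.668, 0.943], [0.0, 0.0, 0.0, 1.0]] 412.56497034040245
top [[-0.003, -0.985, 0.172, 0.365], [-1.0, 0.004, 0.005, 0.004], [-0.006, -0.172, -0.985, 1.316], [0.0, 0.0, 0.0, 1.0]] 417.832230786335
volts_grip side [([280.7, 184.3], 0.65)]
volts_grip top [([255.5, 206.8], 0.73), ([176.3, 225.9], 0.7)]
volts_grip [0.53746953 0.1749597  0.10705485]
screw_axis side [([280.2, 185.0], 0.65), ([330.4, 252.9], 0.63)]
screw_axis top [([374.1, 216.7], 0.84)]
screw_axis [ 0.43692548 -0.1185328   0.36450942]
crank_grip side [([337.0, 226.4], 0.46)]
crank_grip top [([371.1, 199.6], 0.59)]
crank_grip [ 0.53824195 -0.14854567  0.19530748]
screw_top side [([328.4, 247.1], 0.74), ([356.3, 213.3], 0.58)]
screw_top top [([379.5, 218.0], 0.64)]
screw_top [ 0.49329348 -0.17526617  0.16644786]
{'clock': 0.5, 'q': array([ 1.05084738e+00,  3.26238135e-01, -1.92635550e-01,  1.05196650e+00,
       -1.34720270e-05,  1.43660087e+00]), 'joint_velocities': array([-4.06555733e-05, -2.35818831e-03,  1.42538006e-03,  9.67494380e-04,
        1.19094903e-03, -2.20814531e-04]), 'tau': array([-6.15033114e-04, -4.42965531e+01,  2.62536532e+01,  2.82695422e-03,
       -8.38026676e-05, -6.02130825e-06]), 'position': array([0.20693643, 0.50959399, 0.23124653]), 'eef_rot': array([-6.02189929e-01, -3.08333639e+00,  7.20350833e-05]), 'contact_force': array([-0.26463787, -0.14244524,  0.43939724]), 'wrist_torque': array([-0.06174235, -0.00890894, -0.01181145]), 'grasp_force': 0.0, 'finger_gap': 1.0012427938256665}
```

View pics/side0.png

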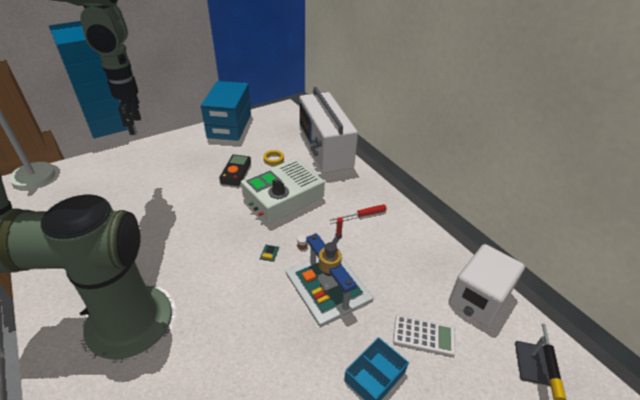

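View pics/top0.png

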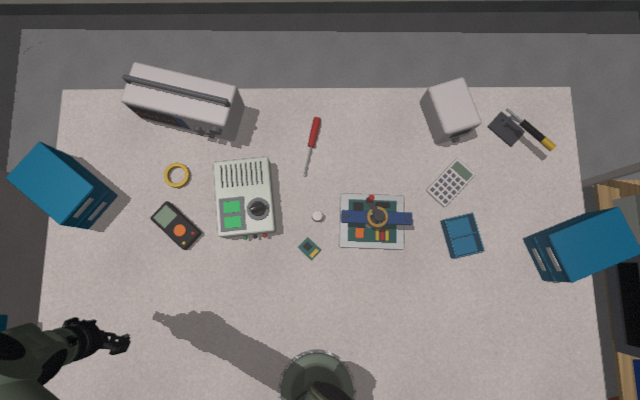

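Side view: knob at about (280,187), red grip (339,227), screw (330,255). Top view: knob (257,208), grip (371,198), boss (377,216). I'll crop the knob and crank to read the bar angle.

Run:
```python
from h import *
fs={c:grab_frame(c) for c in("side","top")}
def crop(c,x,y,w=25): return cv2.resize(fs[c]["img"][y-w:y+w,x-w:x+w,::-1],(390,290) if 0 else (300,300),interpolation=cv2.INTER_CUBIC)
cv2.imwrite("pics/crops.png",np.vstack([np.hstack([crop("top",257,208),crop("top",377,212)]),np.hstack([crop("side",280,187),crop("side",335,240)])]))
T=fs["top"];S=fs["side"]
print("knob",at_z(T,(256,207.),.119),at_z(S,(280.7,184.3),.119))
r=silhouettes("top","crank_grip");print([(k["centre"],k["score"],k["mask"].sum()) for k in r])
r=silhouettes("side","crank_grip");print([(k["centre"],k["score"],k["mask"].sum()) for k in r])
print("boss top",at_z(T,(376.5,216.7),.135),at_z(S,(330.4,252.9),.135), "grip",at_z(T,(371.1,199.6),.195),at_z(S,(338.5,227),.195))
```

```text
knob [0.53189462 0.17315901 0.119     ] [0.5343133  0.16064153 0.119     ]
[([373.5, 197.8], 0.62, np.int64(39)), ([309.3, 250.5], 0.22, np.int64(256))]
[([269.2, 254.7], 0.64, np.int64(224)), ([338.9, 229.2], 0.55, np.int64(80)), ([374.2, 371.0], 0.42, np.int64(2476))]
boss top [ 0.50055046 -0.17179637  0.135     ] [ 0.50340687 -0.17161518  0.135     ] grip [ 0.54031422 -0.14958526  0.195     ] [ 0.5383108  -0.15148367  0.195     ]
```

View pics/crops.png

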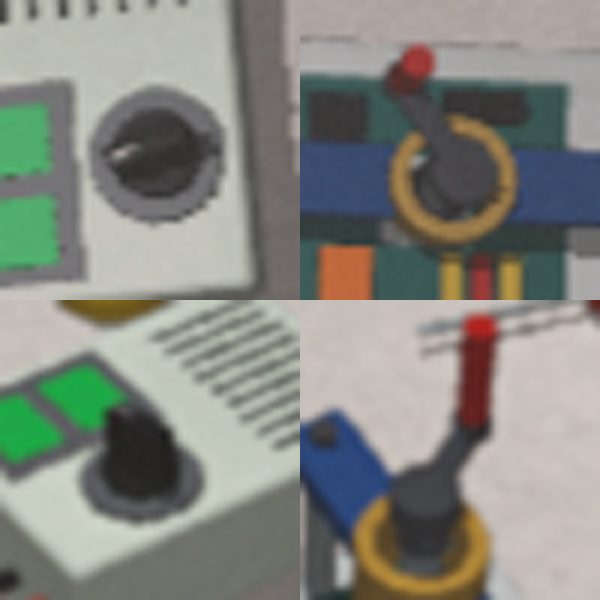

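Run:
```python
from h import *
T=grab_frame("top");S=grab_frame("side")
for z in (.084,.09): print("knob flange",z,at_z(T,(258.2,208.5),z),at_z(S,(278.8,192.5),z))
print("axis",at_z(T,(377.5,216.7),.135),at_z(S,(330.3,255.8),.135),tri([T,S],[(377.5,216.7),(330.3,255.8)]))
print("grip top",tri([T,S],[(371.7,197),(340.2,219.2)]),at_z(T,(371.7,197),.222),at_z(S,(340.2,219.2),.222))
for a in (15,195,-165): 
  for e in (0,90):
    print(a,e,np.round(ik([.53,.165,.2],rotd(np.radians(a+e))),2))
for a in range(0,181,30): print(a,np.round(ik([.55,-.15,.25],rotd(np.radians(a))),2))
```

```text
knob flange 0.084 [0.53225243 0.17145581 0.084     ] [0.52856571 0.16551228 0.084     ]
knob flange 0.09 [0.53143686 0.17064194 0.09      ] [0.52543773 0.15911244 0.09      ]
axis [ 0.50053975 -0.17463082  0.135     ] [ 0.49773554 -0.17979033  0.135     ] [ 0.50108801 -0.17548771  0.12883688]
grip top [ 0.5439284  -0.14835773  0.21739603] [ 0.54305206 -0.14765409  0.222     ] [ 0.54112815 -0.15221609  0.222     ]
15 0 [ 0.17  0.36 -0.23  0.98  0.    1.48]
15 90 [ 0.17  0.36 -0.23  0.98  0.   -0.09]
195 0 [ 0.17  0.36 -0.23  0.98  0.   -1.66]
195 90 [ 0.17  0.36 -0.23  0.98  0.    3.05]
-165 0 [ 0.17  0.36 -0.23  0.98 -0.   -1.66]
-165 90 [ 0.17  0.36 -0.23  0.98  0.    3.05]
0 [-0.4   0.35 -0.11  1.11  0.    1.18]
30 [-0.4   0.35 -0.11  1.11  0.    0.65]
60 [-0.4   0.35 -0.11  1.11  0.    0.13]
90 [-0.4   0.35 -0.11  1.11  0.   -0.4 ]
120 [-0.4   0.35 -0.11  1.11 -0.   -0.92]
150 [-0.4   0.35 -0.11  1.11  0.   -1.44]
180 [-0.4   0.35 -0.11  1.11  0.   -1.97]
```

Run:
```python
from h import *
a=np.radians(15)
movep([.531,.169,.22],rotd(a))
print(move_l([.531,.169,.101],.1,until_force=8))
s=get_state();print(s["position"],s["contact_force"])
grab(25);sleep(.2)
s=get_state();print(s["clock"],s["finger_gap"],s["grasp_force"],s["contact_force"],s["wrist_torque"],s["position"],s["q"][5])
f=grab_frame("top");g=grab_frame("side")
cv2.imwrite("pics/k1.png",np.hstack([cv2.resize(f["img"][158:258,207:307,::-1],(400,400)),cv2.resize(g["img"][130:230,230:330,::-1],(400,400))]))
```

```text
False
[0.53155302 0.16909559 0.1016483 ] [ 0.88938476 -0.39028784  0.11526935]
4.7083 0.16329912495278645 28.61712098121643 [0.53928798 1.07450867 2.49106098] [ 0.22497037 -0.16781702 -0.01564167] [0.53142181 0.16922492 0.10132248] 1.4847062220089047
```

View pics/k1.png

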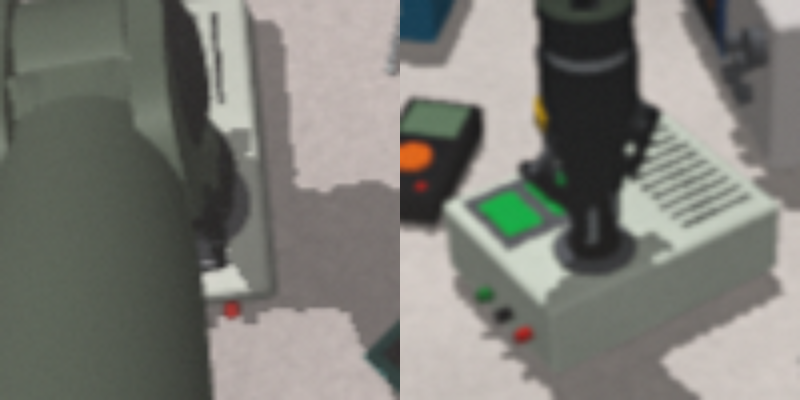

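The fingers have closed on the knob (side crop, about (590,200)), and the gap of 0.163, or 14 mm, matches the bar's thickness. Next I'll turn it to the stop.

Run:
```python
from h import *
q=np.array(get_state()["q"]);q0=q[5];t=[]
for i in range(20):
    q[5]-=.09;set_joints(q)
    s=get_state();t.append((round(q0-s["q"][5],2),round(s["wrist_torque"][2],2)))
    if abs(s["wrist_torque"][2])>.35: break
print(t,s["clock"],s["contact_force"],s["finger_gap"],s["grasp_force"])
```

```text
[(np.float64(0.09), np.float64(0.05)), (np.float64(0.18), np.float64(0.07)), (np.float64(0.27), np.float64(0.07)), (np.float64(0.36), np.float64(0.06)), (np.float64(0.45), np.float64(0.03)), (np.float64(0.54), np.float64(0.03)), (np.float64(0.63), np.float64(0.02)), (np.float64(0.72), np.float64(0.07)), (np.float64(0.81), np.float64(-0.02)), (np.float64(0.9), np.float64(0.01)), (np.float64(0.99), np.float64(0.01)), (np.float64(1.08), np.float64(0.04)), (np.float64(1.17), np.float64(0.01)), (np.float64(1.26), np.float64(0.02)), (np.float64(1.35), np.float64(0.05)), (np.float64(1.43), np.float64(-0.62))] 8.8083 [ 8.35261779 11.09313551 -6.34976751] 0.1568473069349085 33.48497807979584
```

Run:
```python
from h import *
sleep(.3);let_go()
p=get_state()["position"];move_l([p[0],p[1],.22],.15)
a=np.radians(110)
movep([.541,-.30,.30],rotd(a))
T=grab_frame("top");S=grab_frame("side")
cv2.imwrite("pics/k2.png",np.hstack([cv2.resize(T["img"][183:233,232:282,::-1],(390,390)),cv2.resize(S["img"][180:280,290:390,::-1],(390,390))]))
r=tip_of("top","crank_grip");q=tip_of("side","crank_grip")
print(r[:2],q[:2],get_state()["clock"])
if r and q: print(tri([T,S],[r[0]["centre"],q[0]["centre"]]))
```

```text
[{'centre': [370.3, 195.5], 'score': 0.62}] [{'centre': [336.9, 228.3], 'score': 0.43}] 12.675
[ 0.54663424 -0.14598002  0.18348691]
```

View pics/k2.png

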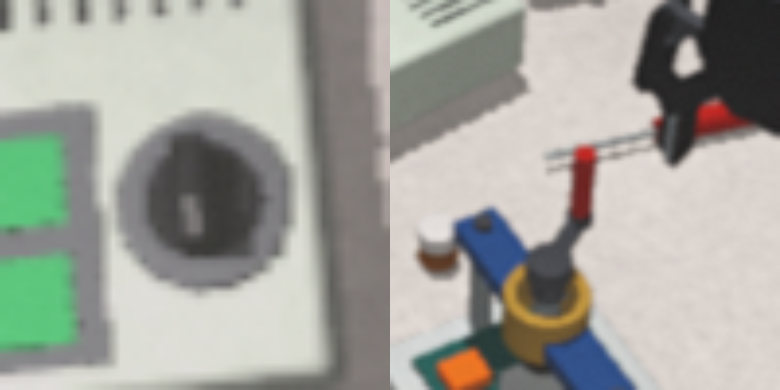

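The knob's pointer has turned to face down in the picture, about (192,215) in the crop, so it's at the stop. The red grip stands free at (583,180). I'll grasp the crank.

Run:
```python
from h import *
move_l([.542,-.150,.29],.2)
print(move_l([.542,-.150,.180],.1,until_force=6))
grab(50);sleep(.2)
s=get_state();print(s["clock"],s["finger_gap"],s["grasp_force"],s["contact_force"],s["wrist_torque"],s["position"])
S=grab_frame("side");cv2.imwrite("pics/g1.png",cv2.resize(S["img"][180:280,290:390,::-1],(500,500)))
```

```text
False
15.6667 0.17779305923819932 48.67232912918553 [-0.84821585  1.52140067  2.51004929] [ 0.2551204   0.04481213 -0.0131945 ] [ 0.54209302 -0.14993579  0.18017178]
```

View pics/g1.png

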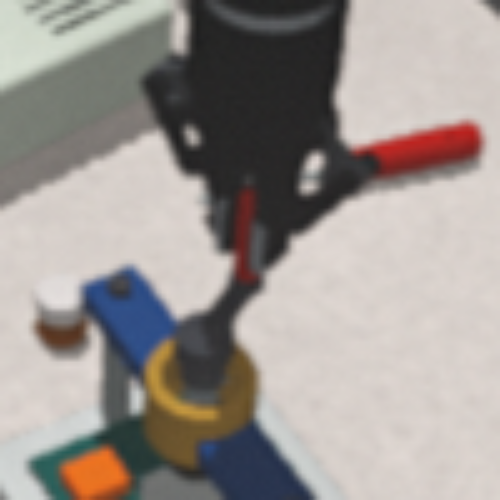

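The fingers hold the red grip (crop (245,235)). I'll start winding backward along the helix, correcting the centre from the forces.

```bash
cat > w.py <<'E'
from h import *
import json
def wind(c,p0,th0,z0,dths,stop=None,k=1e-4,v=.05):
    """lead the TCP round c; th0 world angle at z0; anticlockwise raises 10 mm/turn"""
    c=np.array(c,float);th=th0;log=[]
    for d in dths:
        th+=d;u=np.array([np.cos(th),np.sin(th)])
        move_l([*(c+.05*u),z0+(th-th0)*.01/(2*np.pi)],v)
        s=get_state();F=np.array(s["contact_force"]);fr=F[:2]@u;ft=F[:2]@np.array([-u[1],u[0]])
        c=c+np.clip(k*fr,-5e-4,5e-4)*u
        log.append((round(th-th0,2),round(fr,1),round(ft,1),round(F[2],1)))
        if stop and stop(log): break
    json.dump(dict(c=c.tolist(),th=th),open("w.json","w"))
    print(*log,sep="\n");print(c,th,s["clock"],s["position"],s["finger_gap"],s["grasp_force"]);return c,th
E
python3 - <<'E'
from w import *
p=get_state()["position"];th0=np.arctan2(p[1]+.175,p[0]-.5005)
c=p[:2]-.05*np.array([np.cos(th0),np.sin(th0)]);print(c,th0)
wind(c,p,th0,p[2],[.15]*7,stop=lambda l:max(map(abs,l[-1][1:]))>25)
E
```

```text
[ 0.49927066 -0.17574036] 0.5420659014830623
(np.float64(0.15), np.float64(-0.3), np.float64(-0.7), np.float64(1.2))
(np.float64(0.3), np.float64(1.3), np.float64(0.9), np.float64(1.6))
(np.float64(0.45), np.float64(1.8), np.float64(0.1), np.float64(2.5))
(np.float64(0.6), np.float64(2.1), np.float64(0.5), np.float64(2.7))
(np.float64(0.75), np.float64(0.9), np.float64(-0.4), np.float64(3.2))
(np.float64(0.9), np.float64(0.7), np.float64(-0.0), np.float64(3.1))
(np.float64(1.05), np.float64(0.1), np.float64(-0.7), np.float64(2.7))
[ 0.49955307 -0.17515335] 1.592065901483062 17.8167 [ 0.49776217 -0.12512802  0.18182493] 0.17362621285745738 49.185194447636604
```

Run:
```python
from w import *
w=json.load(open("w.json"));z=get_state()["position"][2]
wind(w["c"],0,w["th"],z,[.12]*28,stop=lambda l:l[-1][3]<-4 or max(map(abs,l[-1][1:]))>25)
S=grab_frame("side");cv2.imwrite("pics/g2.png",cv2.resize(S["img"][180:280,280:380,::-1],(500,500)))
```

```text
(0.12, np.float64(1.0), np.float64(0.2), np.float64(2.6))
(0.24, np.float64(0.9), np.float64(0.7), np.float64(1.7))
(0.36, np.float64(0.5), np.float64(-0.2), np.float64(2.4))
(0.48, np.float64(0.4), np.float64(-0.9), np.float64(2.9))
(0.6, np.float64(-0.2), np.float64(1.6), np.float64(3.0))
(0.72, np.float64(0.7), np.float64(-0.6), np.float64(2.4))
(0.84, np.float64(1.4), np.float64(0.3), np.float64(4.1))
(0.96, np.float64(0.7), np.float64(-0.8), np.float64(2.2))
(1.08, np.float64(0.4), np.float64(-0.9), np.float64(2.6))
(1.2, np.float64(0.0), np.float64(-1.0), np.float64(2.4))
(1.32, np.float64(0.3), np.float64(-0.3), np.float64(3.2))
(1.44, np.float64(0.9), np.float64(-0.1), np.float64(1.8))
(1.56, np.float64(0.5), np.float64(-1.1), np.float64(1.8))
(1.68, np.float64(-0.2), np.float64(-1.4), np.float64(1.6))
(1.8, np.float64(0.1), np.float64(0.1), np.float64(2.5))
(1.92, np.float64(0.8), np.float64(-0.7), np.float64(1.8))
(2.04, np.float64(0.6), np.float64(0.9), np.float64(1.8))
(2.16, np.float64(0.3), np.float64(-1.0), np.float64(1.2))
(2.28, np.float64(0.0), np.float64(-0.5), np.float64(0.7))
(2.4, np.float64(-0.8), np.float64(0.4), np.float64(-0.3))
(2.52, np.float64(0.1), np.float64(0.0), np.float64(-1.9))
(2.64, np.float64(0.8), np.float64(-0.0), np.float64(-4.0))
(2.76, np.float64(0.5), np.float64(1.6), np.float64(-7.5))
[ 0.49890386 -0.17483294] 4.352065901483064 23.95 [ 0.48153359 -0.22170562  0.18564677] 0.1696979937935351 48.85156123666093
```

View pics/g2.png

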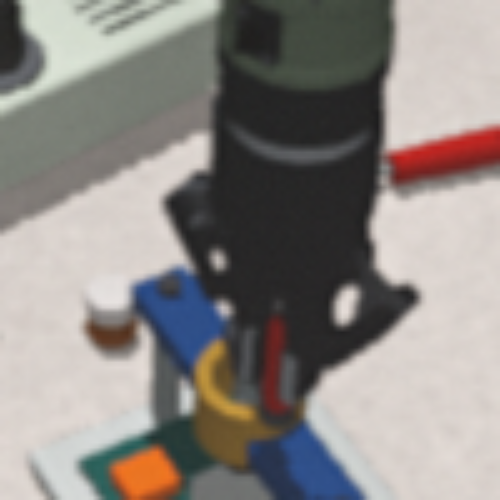

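The load is passing onto the hand (Fz from +2 down to −7.5), so the thread start is close. The grip is still held at (275,365). I'll go a little further at constant height, then loosen.

Run:
```python
from w import *
w=json.load(open("w.json"));z=get_state()["position"][2]
wind(w["c"],0,w["th"],z,[.12]*3,stop=lambda l:max(map(abs,l[-1][1:]))>25)
S=grab_frame("side");a=S["img"][180:280,280:380,::-1]
let_go();sleep(.4)
s=get_state();print(s["clock"],s["contact_force"],s["position"])
S=grab_frame("side");b=S["img"][180:280,280:380,::-1]
cv2.imwrite("pics/g3.png",np.hstack([cv2.resize(i,(400,400),interpolation=cv2.INTER_CUBIC) for i in(a,b)]))
```

```text
(0.12, np.float64(0.6), np.float64(0.3), np.float64(-11.9))
(0.24, np.float64(0.4), np.float64(-0.1), np.float64(-12.9))
(0.36, np.float64(0.3), np.float64(0.6), np.float64(-12.7))
[ 0.49888543 -0.17496375] 4.712065901483064 24.8 [ 0.49942584 -0.22480596  0.18623346] 0.17372205303410884 48.927718894556165
25.9333 [ 0.94560498 -0.65080658  0.62525796] [ 0.49883174 -0.22492182  0.18622007]
```

View pics/g3.png

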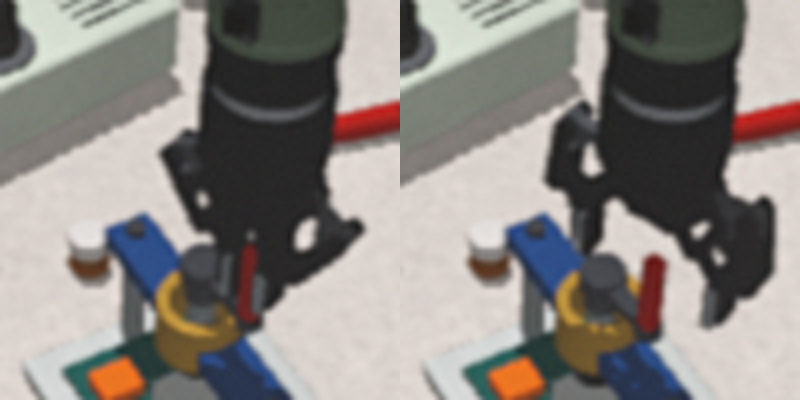

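The screw dropped when released: the grip top went from row 245 to row 258 in the crop, about 10 mm. I'll regrasp and wind forward one turn plus my estimated overshoot of about 0.4 rad.

Run:
```python
from w import *
w=json.load(open("w.json"));p=get_state()["position"]
move_l([p[0],p[1],.1765],.05,until_force=8)
grab(50);sleep(.2)
s=get_state();print(s["clock"],s["finger_gap"],s["contact_force"],s["position"])
wind(w["c"],0,w["th"],s["position"][2],[-.1671]*40,stop=lambda l:max(map(abs,l[-1][1:]))>25)
T=grab_frame("top");S=grab_frame("side")
cv2.imwrite("pics/g4.png",np.hstack([cv2.resize(S["img"][180:280,280:380,::-1],(400,400)),cv2.resize(T["img"][160:260,320:420,::-1],(400,400))]))
```

```text
27.1667 0.1769929323807722 [ 0.69965984 -0.21350247  1.92021104] [ 0.49894946 -0.22502638  0.17665854]
(-0.17, np.float64(1.4), np.float64(-0.2), np.float64(1.0))
(-0.33, np.float64(-0.0), np.float64(-1.3), np.float64(2.2))
(-0.5, np.float64(1.6), np.float64(-0.9), np.float64(3.0))
(-0.67, np.float64(1.2), np.float64(-0.7), np.float64(2.9))
(-0.84, np.float64(1.6), np.float64(-1.2), np.float64(2.8))
(-1.0, np.float64(0.9), np.float64(-1.5), np.float64(2.9))
(-1.17, np.float64(-0.4), np.float64(-0.8), np.float64(2.6))
(-1.34, np.float64(0.0), np.float64(-1.1), np.float64(2.6))
(-1.5, np.float64(0.4), np.float64(-0.8), np.float64(1.7))
(-1.67, np.float64(-0.6), np.float64(-1.8), np.float64(2.2))
(-1.84, np.float64(0.9), np.float64(-0.6), np.float64(2.5))
(-2.01, np.float64(1.5), np.float64(-0.8), np.float64(2.4))
(-2.17, np.float64(0.5), np.float64(-1.2), np.float64(2.4))
(-2.34, np.float64(0.5), np.float64(-1.3), np.float64(0.7))
(-2.51, np.float64(0.4), np.float64(-0.8), np.float64(1.6))
(-2.67, np.float64(0.4), np.float64(-1.3), np.float64(0.8))
(-2.84, np.float64(-0.0), np.float64(
[... 841 characters left out ...]
at64(0.3), np.float64(2.3))
(-5.35, np.float64(0.9), np.float64(-0.1), np.float64(1.9))
(-5.51, np.float64(0.1), np.float64(-1.0), np.float64(2.9))
(-5.68, np.float64(-0.5), np.float64(-1.6), np.float64(1.9))
(-5.85, np.float64(0.6), np.float64(-1.3), np.float64(2.6))
(-6.02, np.float64(-0.1), np.float64(-1.9), np.float64(2.5))
(-6.18, np.float64(-0.4), np.float64(0.0), np.float64(3.1))
(-6.35, np.float64(-0.9), np.float64(-2.1), np.float64(3.0))
(-6.52, np.float64(-0.2), np.float64(-1.2), np.float64(3.2))
(-6.68, np.float64(0.4), np.float64(-0.8), np.float64(3.1))
[ 0.49841224 -0.17508187] -1.971934098516935 39.8333 [ 0.47812687 -0.22081754  0.16594826] 0.17119949085602837 49.25290761748329
```

View pics/g4.png

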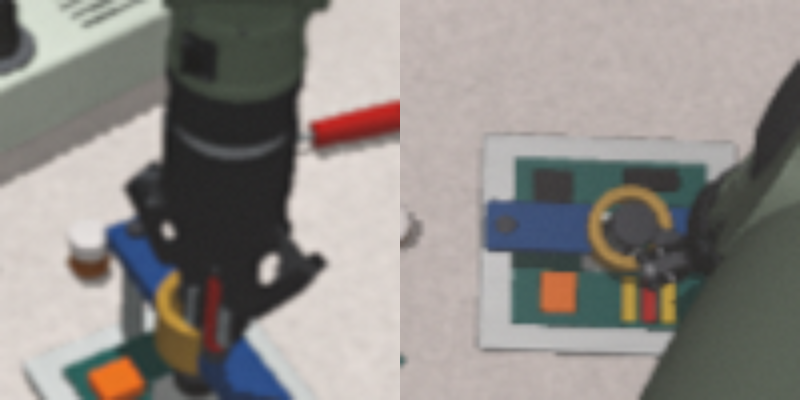

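Run:
```python
from h import *
S=grab_frame("side")
for n,x,y,r in(("start",.5421,-.1499,219.2),("top",.4994,-.2248,241.2),("drop",.4989,-.2249,244.2),("end",.4781,-.2208,249.5)):
    zs=np.linspace(.19,.24,501);v=[proj(S,(x,y,z))[1] for z in zs];print(n,zs[np.argmin(np.abs(np.array(v)-r))])
s=get_state();print(s["grasp_force"],s["contact_force"])
```

```text
start 0.2196
top 0.23049999999999998
drop 0.2205
end 0.2096
49.28789034252986 [-1.82086925  0.29753937  4.46208894]
```

The heights agree: a 10 mm drop, then about 10.7 mm down, so the grip sits near 179 mm. Signing off.

```bash
python3 -c "
from cell import *
print(sign_off())"
```

```text
the job is handed in; nothing more can be done
None
```

I handed the job in, with no verdict shown: knob turned to its anticlockwise stop, screw wound back until it dropped about 10 mm, then forward one turn plus 0.4 rad for overshoot, fingers still closed on the red grip at about 179 mm (estimated from the camera).

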